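Put the terrain brush away in its stand, handle down

ROBOT

A 6-joint arm with a two-finger parallel gripper is mounted at the origin on the work surface. World frame = base frame: x ahead of the robot, y to its left, z up, the work surface at z = 0. Lengths are in mm, angles in degrees, forces in N, time in s.
With the tool pointing down it reaches from about 300 to 850 mm from the base axis. Payload 4.2 kg.
Tool frame: the origin (TCP) lies on the centre line of the jaws, within the pads' length; the fingertips stand 8 mm ahead of it and the grasp point (between the pads) lies 11 mm behind it; z points along the fingers, y is the line along which they close (so a half turn about z gives the same grasp; the last joint's range is limited). The gripper opens to 91 mm and grips with 3 to 60 N. Pads are 32 mm wide; open, the fingers measure 118 mm over their backs; the gripper's body (76 mm by 178 mm) begins 60 mm behind the grasp point.
Start: joints at [-70.302, 18.312, 89.639, -0, 72.044, -1.146], TCP at [204.605, -537.382, 221.976] pointing down, gripper open.
Joint ranges: [-177.97, 177.97], [-48.28, 115.42], [12.27, 149.76], [-77.06, 257.06], [2.81, 150.46], [-146.56, 146.56]. Speed limits (degrees/s): [147.25, 147.25, 180, 180, 180, 180].

INTERFACE

Orientations are given as [roll, pitch, yaw] about the fixed x, y, z axes, in that order (R = Rz(yaw) Ry(pitch) Rx(roll)).
In Python, from workcell import telemetry, eyes, ticket gives the robot as it stands. The module is installed in compiled form; this text tells all that it offers.
- The arm moves only by the shell command python3 -m crank 'ROWS' [OPENING] [FORCE]. ROWS is JSON, a list of rows, each an object of numbers: "dx", "dy", "dz": the shift along the world's x, y, z normalised to -1 to 1, where 1 is 80 cm; "yaw": the turn about the world's z normalised to -1 to 1, where 1 is 5 degrees. A call has 1 to 10 rows; each row shifts and turns the commanded pose from where the row before left it; what a row does not reach is not made up. A row lasts 1/8 s, in which the tool goes at most 62.5 mm and 10.7 degrees, less where a joint would pass 70% of its speed; a pose out of reach is approached as far as the arm can. A call with a number of a shift or a turn outside -1 to 1 is refused whole. A call with a gripper value outside its range is refused whole. OPENING is the opening, from 0 (shut) to 1 (fully open), set as the call begins (- or left out, the last holds). The fingers move at their own pace and stop on an object; FORCE is the grip in N (left out, the last holds). Time passes only in rows, so rows that do not move let the fingers close. It gives the time, the measured TCP pose, the force, the opening and the grip force at its end, in the units of the state.
- telemetry.state(): the state, without advancing time (a new reading comes with each control period).
- eyes.grab_frame(name): name is "side" or "top" or "wrist"; returns the picture (384x512x3 uint8, red, green, blue); there is no depth.
- eyes.calibration(name): a dict with "camera_matrix" (3x3 intrinsics, pixels), "world_from_camera" (4x4, takes a point from camera to world coordinates). Camera axes: x right, y down, z forward; pixel columns grow to the right and rows downward; lengths in mm; the calibration is good to about 2 mm. A picture is of the moment at which its call begins: read the wrist's pose just before it. calibration takes no time and is no camera call; for the wrist camera it gives the pose at the moment of the call.
- ticket.job_done(): hands the job in; it is judged then, once.
The state is a dict: "time_s": time; "qpos": joint angles; "qvel": joint speeds; "effort": joint torques, N m; "ee_pos": TCP position; "ee_rot": TCP orientation; "force": force on the tool from outside, world axes, zero at the start; "torque": the same for the moment, N m; "gripper_width": finger opening in mm; "gripper_force": force on a finger pad.
Only numpy, scipy, OpenCV 4.12 (cv2) and the standard library are available. Lean on these libraries where they do the work, as an engineer would, in place of code of your own. Each camera call takes 0.05 s, during which the arm holds its last target. There are 200 camera calls.

TASK

The terrain brush has been left standing on its bristles in the stoneware crock. Fit the loose top on the brush stand, turned so that its three small holes go over the three studs and it sits fully home; then put the brush away in the stand the right way up: handle end down through one of the large holes to the tray, bristles up (it may lean). You may lay the brush in the notched rest to change your grip; do not tip or shove the crock, leave the other things on the table where they are, and let go of everything.

Things in the scene. Friction and masses are not known exactly. Their poses are not given: they have to be found in the camera images.
- stand_seat (a point): Brush stand, fixed: round oak tray (150 mm across, lip 18 mm high, inner floor at 8 mm) with three posts 18 mm thick on a 58 mm radius, at 60, 180, 300 deg from this point's x axis. They end in flat shoulders 105 mm above the table; from each rises a steel stud 8 mm thick, 20 mm tall, its upper 8 mm tapered. This point: on the stand's axis at shoulder height, z up.
- top_knob (a point): The stand's loose top, flat on the table: plywood disc 150 mm across, 8 mm thick, 100 g. Its knob is a 24 mm walnut die on a stem 14 mm tall, 12 mm thick. Three stud holes, 12.5 mm wide, on a 58 mm radius at 60, 180, 300 deg from this point's x axis. This point: centre of the die, 34 mm above the disc's underside; x and y square to the die's faces, z up.
- top_under (a point): Centre of the underside of that top (same axes). Seated, it lies at the stand_seat point.
- top_hole0 (a point): Centre of a large brush hole of the top, 36 mm wide, on a 40 mm radius at 0 deg from top_knob's x axis; on the upper face.
- top_hole1 (a point): Centre of a large brush hole of the top, 36 mm wide, on a 40 mm radius at 120 deg from top_knob's x axis; on the upper face.
- top_hole2 (a point): Centre of a large brush hole of the top, 36 mm wide, on a 40 mm radius at 240 deg from top_knob's x axis; on the upper face.
- brush_mid (a point): Round terrain brush, 200 mm long, 45 g, standing bristles down in the crock, leaning about 26 deg across its mouth. This point: on its axis, half-way along; z from handle to bristles. From the handle's end: wooden handle 13 mm thick to 128 mm, steel ferrule 14 mm thick to 160 mm, stiff bristles 16 mm thick to 200 mm; balance point at 95 mm.
- brush_foot (a point): The rounded end of the brush's handle, on its axis (same axes as brush_mid).
- brush_neck (a point): Point on the brush's axis 110 mm from the handle's end.
- crock_mouth (a point): Centre of the mouth of the round stoneware crock: 76 mm across outside, 64 mm inside, 112 mm high, floor 8 mm thick, 0.6 kg, loose on the table.
- rest_mid (a point): Oak brush rest, fixed, to lay a brush in: two notched rails, 8 mm thick, 48 mm high, 44 mm apart, on a base 8 mm thick, 64 x 108 mm; three V notches 24 mm wide at -32, 0, 32 mm along this point's y. A brush lies along x in both rails, its axis 42 mm above the table. This point: on that axis in the middle notch, half-way between the rails.
- blue_die: frosted blue acrylic die, a 22 mm cube; origin under its middle. Not part of the job.
- beetle: bronze beetle figurine, 46 x 24 mm without legs, 23 mm high; origin under its middle. Not part of the job.
- token: hexagonal oak token, 48 mm across its corners, 10 mm thick; origin under its middle. Not part of the job.
- pinch_pot: small stoneware pinch pot, 72 mm across, 40 mm high; origin under its middle. Not part of the job.
- figure: pewter game figure, 46 mm high, on a black 32 mm round base; origin under its middle. Not part of the job.
- paint_a: dark dropper bottle of model paint, 25 mm across, 76 mm high; origin under its middle. Not part of the job.
- paint_b: light dropper bottle of model paint, 25 mm across, 76 mm high; origin under its middle. Not part of the job.

How it is judged (in metres and radians):
On the way, in this order (a step that is already met when the one before it is completed fails the run):
1. the top sits home on the three studs (z of top_under in the frame of stand_seat between -0.004 and 0.004 m and horizontal distance between top_under and stand_seat below 0.005 m and angle between top_knob's own z axis and vertical below 0.06 rad), for 0.3 s.
2. the brush stands handle-down in the stand (angle between brush_mid's own z axis and vertical below 0.8 rad and z of brush_foot in the frame of stand_seat below -0.075 m and horizontal distance between brush_foot and stand_seat below 0.072 m and (horizontal distance between brush_neck and top_hole0 below 0.024 m or horizontal distance between brush_neck and top_hole1 below 0.024 m or horizontal distance between brush_neck and top_hole2 below 0.024 m)), for 0.2 s.
At the end, for the whole second after the job is handed in: The top lies on the three shoulders, studs through its small holes (within 4 mm of home, centred to 5 mm, level to 3.5 deg). The brush stands bristles up, leaning under 45 deg, through a large hole, handle end in the tray (under 30 mm above the table). Both released, at rest (all of step 1 and all of step 2 and linear speed of each of brush, top below 0.03 m/s); the robot touches nothing.
It fails at once if the crock is tipped (over 25 deg) or shoved (over 5 cm) (angle between crock_mouth's own z axis and vertical above 0.44 rad or distance of crock_mouth from where it was at the start of the episode above 0.05 m).
It fails at once if another thing on the table is moved more than 3 cm (distance of any of blue_die, beetle, token, pinch_pot, figure, paint_a, paint_b from where it was at the start of the episode above 0.03 m).
It also fails if it takes over 72 s, if anything falls off the work surface, if the arm or the gripper's body presses on something with over 40 N, if the wrist force passes 120 N, or if a joint passes its speed limit or range.

## Working session

There is one attempt and no reset: what is moved stays moved. The work goes in short steps, Python scripts to look and compute and a shell command to move; the robot and the scene stay as the last step left them, time stands still between calls to the robot, and variables do not carry over. Pictures are saved under pics/ and viewed, at most 10 in all, crops included, and the job is handed in when it is done.

```bash
mkdir -p pics
cat > h.py <<'E'
import numpy as np, cv2
from workcell import telemetry, eyes, ticket
def grab(n,f):
    c=eyes.calibration(n); im=eyes.grab_frame(n); cv2.imwrite(f'pics/{f}.png',im[:,:,::-1]); return im,c
def ray(c,u,v):
    K=np.array(c['camera_matrix']);T=np.array(c['world_from_camera'])
    d=T[:3,:3]@np.linalg.inv(K)@[u,v,1]; return T[:3,3],d/np.linalg.norm(d)
def onz(c,u,v,z):
    o,d=ray(c,u,v); return o+d*(z-o[2])/d[2]
def tri(rs):
    A=sum(np.eye(3)-np.outer(d,d) for o,d in rs);b=sum((np.eye(3)-np.outer(d,d))@o for o,d in rs)
    p=np.linalg.solve(A,b); return p,[np.linalg.norm(np.cross(p-o,d)) for o,d in rs]
def proj(c,p):
    T=np.linalg.inv(np.array(c['world_from_camera']));q=np.array(c['camera_matrix'])@(T[:3,:3]@p+T[:3,3]);return q[:2]/q[2]
E
python3 - <<'E'
from h import *
ims=[]
for n in ['top','side']:
    im,c=grab(n,n+'0'); print(n,np.round(c['camera_matrix'],1).tolist(),np.round(c['world_from_camera'],3).tolist())
    cv2.imwrite(f'pics/{n}0b.png',cv2.resize(im[:,:,::-1],(800,600),interpolation=cv2.INTER_CUBIC))
s=telemetry.state();print(s)
E
```

```text
top [[443.6, 0.0, 260.6], [0.0, 443.6, 194.0], [0.0, 0.0, 1.0]] [[-0.022, -0.996, 0.088, 433.8], [-1.0, 0.023, 0.005, -12.361], [-0.007, -0.088, -0.996, 1545.822], [0.0, 0.0, 0.0, 1.0]]
side [[349.6, 0.0, 259.5], [0.0, 349.6, 190.0], [0.0, 0.0, 1.0]] [[0.971, -0.163, 0.177, 414.838], [-0.24, -0.68, 0.693, -621.488], [0.007, -0.715, -0.699, 797.414], [0.0, 0.0, 0.0, 1.0]]
{'time_s': 0.1, 'qpos': array([-7.03024569e+01,  1.83498786e+01,  8.96986632e+01,  5.48499455e-04,
        7.20425603e+01, -1.14535095e+00]), 'qvel': array([ 0.05838289, -0.08970253, -0.09820181,  0.0121271 , -0.05472623,
        0.04504113]), 'effort': array([ 9.96192684e-04, -4.13332272e+01, -2.32509720e+01,  7.29424506e-02,
        4.22398327e-02, -6.19332877e-05]), 'ee_pos': array([ 204.45528972, -536.97071559,  221.19037795]), 'ee_rot': array([-1.79908927e+02, -2.34242819e-03,  2.08427227e+01]), 'force': array([0.65801342, 0.01094475, 1.07278208]), 'torque': array([ 0.01751339, -0.02557398,  0.04748382]), 'gripper_force': 0.0, 'gripper_width': 91.40116084399158}
```

View pics/top0b.png

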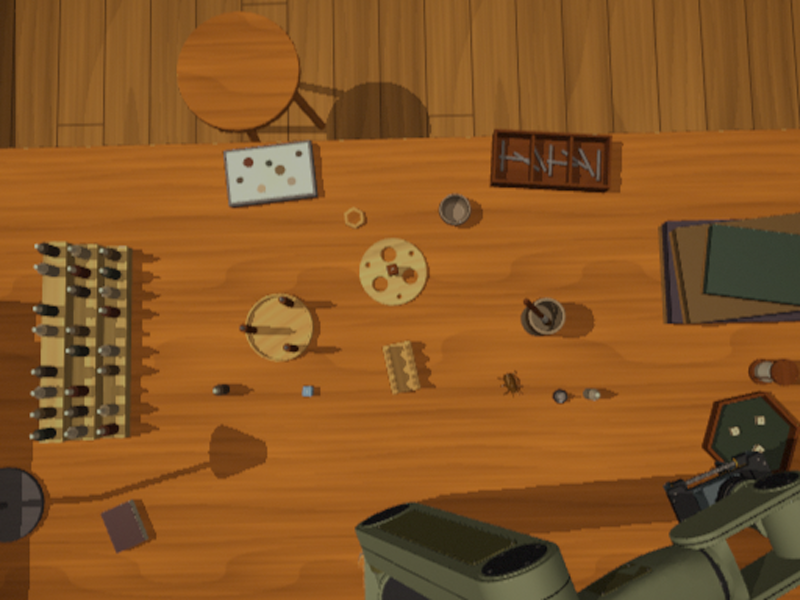

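View pics/side0b.png

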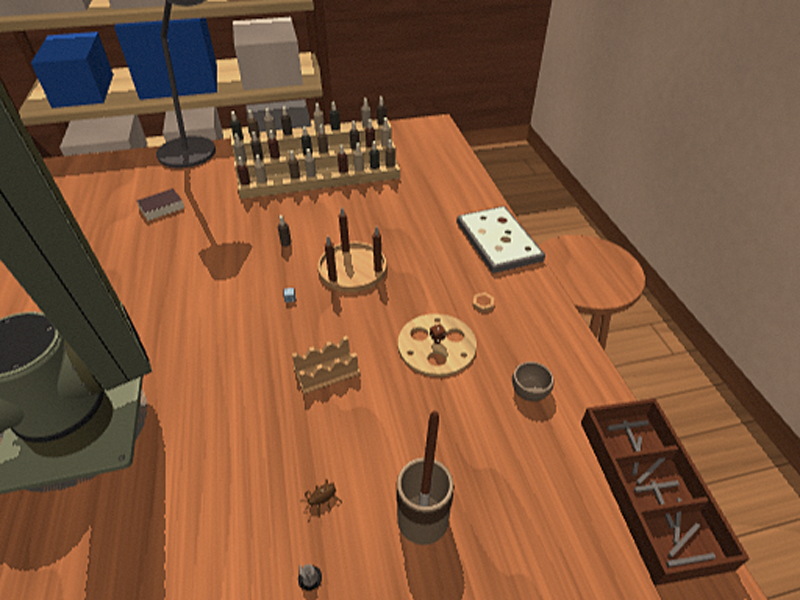

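The top view shows (in 800x600 pixels) the stand at (280,328), loose top (393,271), rest (401,367) and crock (543,318), with the brush handle pointing up-left to (526,302). The side view shows the stand (352,265), top (437,343), rest (327,365), crock (425,490) and brush foot (434,413).

Run:
```python
from h import *
c1=eyes.calibration('top');c2=eyes.calibration('side');k=1/1.5625
for n,a,b in [('die',(393,270),(437,332)),('stand floor',(280,328),(352,268)),('brushfoot',(526,302),(434,413)),('mouth',(543,317),(425,490)),('rest',(401,367),(327,362))]:
    p,e=tri([ray(c1,a[0]*k,a[1]*k),ray(c2,b[0]*k,b[1]*k)]); print(n,p.round(),np.round(e,1))
w=eyes.calibration('wrist');T=np.array(w['world_from_camera']);s=telemetry.state()
from scipy.spatial.transform import Rotation as R
r=R.from_euler('xyz',s['ee_rot'],degrees=True).as_matrix();print('cam in tool',(r.T@(T[:3,3]-s['ee_pos'])).round(1),(r.T@T[:3,:3]).round(3).tolist(),np.round(w['camera_matrix'],1).tolist())
```

```text
die [641.  25.  40.] [0. 0.]
stand floor [522. 280.   4.] [0.8 0.8]
brushfoot [ 552. -239.  190.] [0.8 0.8]
mouth [ 529. -290.   87.] [1.2 1.2]
rest [431.  12.  28.] [1.7 1.7]
cam in tool [  83.4    0.5 -161.8] [[-0.0, -0.956, -0.294], [1.0, -0.0, -0.0], [0.0, -0.294, 0.956]] [[313.4, 0.0, 256.3], [0.0, 313.4, 188.1], [0.0, 0.0, 1.0]]
```

```bash
python3 -m crank '[{"dz":0.05,"dy":0.05},{"dx":0.03,"dy":0.055,"dz":0.045},{"dx":0.045,"dy":0.055},{"dx":0.045,"dy":0.055},{"dx":0.045,"dy":0.055},{"dx":0.045,"dy":0.055},{"dx":0.045,"dy":0.055},{"dx":0.045,"dy":0.055},{"dx":0.045,"dy":0.055},{"dx":0.045,"dy":0.055}]' 1
python3 -m crank '[{"dx":0.05,"dy":0.055},{"dx":0.055,"dy":0.055},{"dx":0.055,"dy":0.047},{"dx":0.04,"dy":0.01,"dz":-0.02},{},{}]'
python3 - <<'E'
from h import *
im,c=grab('wrist','w1');print(telemetry.state()['ee_pos'],telemetry.state()['ee_rot'])
E
```

```text
[ 204.46765993 -537.0277482   221.33902333] [-1.79925789e+02 -9.01632376e-06  2.08450909e+01]validation failed for argument at $[0]...
validation failed for argument at $[0]...
```

View pics/w1.png

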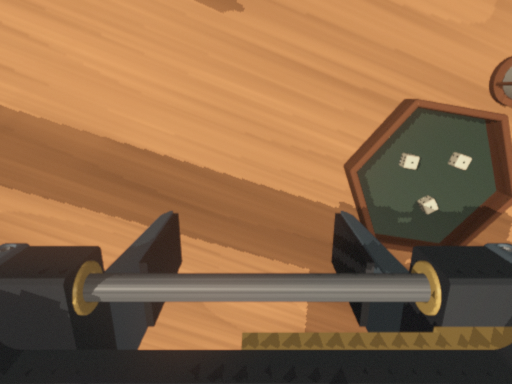

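The picture shows only the tray beside the start: the rows were refused, presumably because each one needs all four keys.

```bash
python3 -m crank '[{"dx":0,"dy":0.05,"dz":0.05,"yaw":0},{"dx":0.03,"dy":0.055,"dz":0.045,"yaw":0},{"dx":0.045,"dy":0.055,"dz":0,"yaw":0},{"dx":0.045,"dy":0.055,"dz":0,"yaw":0},{"dx":0.045,"dy":0.055,"dz":0,"yaw":0},{"dx":0.045,"dy":0.055,"dz":0,"yaw":0},{"dx":0.045,"dy":0.055,"dz":0,"yaw":0},{"dx":0.045,"dy":0.055,"dz":0,"yaw":0},{"dx":0.045,"dy":0.055,"dz":0,"yaw":0},{"dx":0.045,"dy":0.055,"dz":0,"yaw":0}]' 1 && 
python3 -m crank '[{"dx":0.05,"dy":0.055,"dz":0,"yaw":0},{"dx":0.055,"dy":0.055,"dz":0,"yaw":0},{"dx":0.055,"dy":0.047,"dz":0,"yaw":0},{"dx":0.04,"dy":0.01,"dz":-0.02,"yaw":0},{"dx":0,"dy":0,"dz":0,"yaw":0},{"dx":0,"dy":0,"dz":0,"yaw":0}]'
python3 - <<'E'
from h import *
im,c=grab('wrist','w2');print(telemetry.state()['ee_pos'],telemetry.state()['ee_rot'])
E
```

```text
time_s: 1.4
ee_pos: [517.4, -99.8, 297.8]
ee_rot: [180.0, 0.0, 20.9]
force: [1.3, -1.0, -0.0]
gripper_width: 91.0
gripper_force: 0.0
time_s: 2.15
ee_pos: [676.0, 31.9, 281.8]
ee_rot: [-180.0, 0.1, 20.8]
force: [-0.1, 0.5, -0.5]
gripper_width: 90.9
gripper_force: 0.0
[675.91260217  31.70155405 282.55502757] [1.79987863e+02 2.00183067e-03 2.08086798e+01]
```

View pics/w2.png

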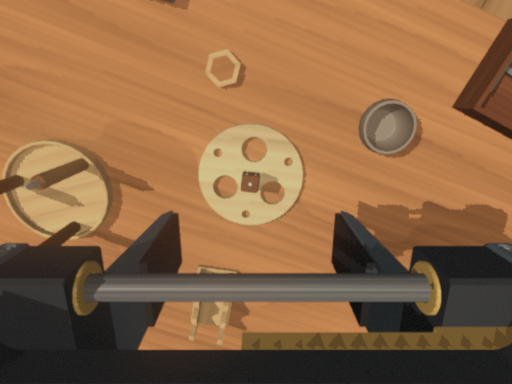

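The wrist view shows the top at (250,174), its small holes at (217,152), (288,161) and (246,213), the large holes at (254,149), (226,187) and (272,191), and the die at (250,182) nearly square to the tool. The large hole at (254,149) is therefore hole0.

```bash
cat > top.py <<'E'
from h import *
def holes(im,c,z,seeds,box=11,amax=140):
    g=cv2.cvtColor(im,cv2.COLOR_RGB2GRAY); out=[]
    for u,v in seeds:
        s=g[v-box:v+box+1,u-box:u+box+1].astype(np.uint8); s4=cv2.resize(s,None,fx=8,fy=8,interpolation=cv2.INTER_CUBIC)
        t,m=cv2.threshold(s4,0,255,cv2.THRESH_BINARY_INV+cv2.THRESH_OTSU)
        n,l,st,ce=cv2.connectedComponentsWithStats(m); i=1+np.argmin(np.hypot(*(ce[1:]-4*(2*box+1)).T))
        p=(ce[i]+.5)/8-.5+[u-box,v-box]; out.append(onz(c,*p,z)); print((u,v),p.round(1),st[i,4]/64)
    return np.array(out)
E
cat > m1.py <<'E'
from top import *
im=cv2.imread('pics/w2.png')[:,:,::-1]; c=eyes.calibration('wrist')
P=holes(im,c,8,[(217,152),(288,161),(246,213)]); ctr=P.mean(0)
a=np.degrees(np.arctan2(*(P-ctr)[:,1::-1].T)); print(P.round(1).tolist(),ctr.round(1),a.round(1),np.linalg.norm(P-ctr,axis=1).round(1))
hs=cv2.cvtColor(im,cv2.COLOR_RGB2HSV)
# die centroid vs. top view for height
print('die top on z=46:',onz(c,250,182,46).round(1))
# height of disc: triangulate outline centre from top + wrist
E
python3 m1.py
```

```text
(217, 152) [217.  152.2] 55.671875
(288, 161) [287.7 161.3] 56.546875
(246, 213) [245.1 213.6] 46.890625
[[658.4, 83.5, 8.0], [681.7, -14.4, 8.0], [585.5, 14.6, 8.0]] [641.9  27.9   8. ] [  73.4  -46.7 -166.7] [58.1 58.1 57.9]
die top on z=46: [644.6  28.1  46. ]
```

```bash
python3 -m crank '[{"dx":-0.025,"dy":0.06,"dz":0,"yaw":-0.5},{"dx":-0.03,"dy":0.065,"dz":0,"yaw":-0.5},{"dx":-0.03,"dy":0.065,"dz":0,"yaw":-0.5},{"dx":-0.03,"dy":0.065,"dz":0,"yaw":0},{"dx":-0.025,"dy":0.06,"dz":0,"yaw":0},{"dx":0,"dy":0,"dz":0,"yaw":0},{"dx":0,"dy":0,"dz":0,"yaw":0}]'
python3 - <<'E'
from h import *
im,c=grab('wrist','w3');print(telemetry.state()['ee_pos'],telemetry.state()['ee_rot'])
np.save('w3T.npy',c['world_from_camera'])
E
```

```text
time_s: 3.08
ee_pos: [564.4, 283.3, 283.0]
ee_rot: [180.0, -0.1, 13.3]
force: [0.3, -0.6, 0.2]
gripper_width: 91.3
gripper_force: 0.0
[564.78296279 282.84699403 282.83338259] [ 1.79973762e+02 -6.66414091e-02  1.32682938e+01]
```

View pics/w3.png

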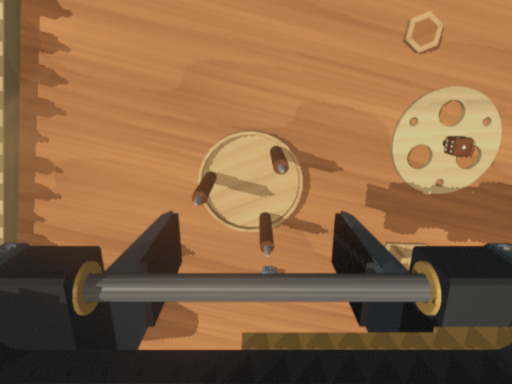

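The stand is at about (250,181), with grey studs on the posts at (282,167), (199,201) and (267,250). I'll take a second wrist view from another place for the height.

```bash
python3 -m crank '[{"dx":0.03,"dy":-0.05,"dz":0,"yaw":0},{"dx":0,"dy":-0.05,"dz":0,"yaw":0},{"dx":0,"dy":0,"dz":0,"yaw":0},{"dx":0,"dy":0,"dz":0,"yaw":0}]'
cat > m2.py <<'E'
from top import *
import os
if not os.path.exists('pics/w4.png'):
    im,c=grab('wrist','w4'); np.save('w4T.npy',c['world_from_camera'])
K=eyes.calibration('wrist')['camera_matrix']
def tips(f,seeds):
    im=cv2.imread(f'pics/{f}.png')[:,:,::-1].copy(); c=dict(camera_matrix=K,world_from_camera=np.load(f+'T.npy')); o=[]
    sat=im.max(2).astype(int)-im.min(2); m=((sat<35)&(im.max(2)>45)).astype(np.uint8)
    n,l,st,ce=cv2.connectedComponentsWithStats(m,connectivity=8)
    for s in seeds:
        d=np.hypot(*(ce[1:]-s).T); d[st[1:,4]<6]=999; i=1+np.argmin(d); o.append(ce[i]); print(f,np.round(s),ce[i].round(1),st[i].tolist())
    return c,np.array(o)
c3,a=tips('w3',[(282,167),(199,201),(267,250)])
z=117; P0=np.array([onz(c3,*p,z) for p in a])
c4=dict(camera_matrix=K,world_from_camera=np.load('w4T.npy'))
_,b=tips('w4',[proj(c4,p) for p in P0])
P=np.array([tri([ray(c3,*p),ray(c4,*q)])[0] for p,q in zip(a,b)]);print(P.round(1).tolist())
for Q in (P,P0):
    ct=Q.mean(0);an=np.degrees(np.arctan2(*(Q-ct)[:,1::-1].T)); print(ct.round(1),an.round(1),np.linalg.norm((Q-ct)[:,:2],axis=1).round(1))
E
python3 m2.py
```

```text
time_s: 3.62
ee_pos: [588.9, 203.4, 282.3]
ee_rot: [-180.0, -0.0, 13.2]
force: [0.2, 0.1, 0.3]
gripper_width: 91.2
gripper_force: 0.0
w3 [282 167] [281.1 168. ] [278, 164, 7, 9, 44]
w3 [199 201] [197.3 199.9] [194, 196, 8, 9, 48]
w3 [267 250] [266.8 249.7] [264, 245, 7, 11, 51]
w4 [204. 173.] [205.3 172.7] [202, 169, 8, 9, 48]
w4 [123. 205.] [124.3 204.8] [119, 201, 11, 9, 58]
w4 [196. 254.] [197. 254.] [194, 249, 8, 11, 54]
[[574.9, 257.2, 110.6], [516.9, 339.9, 110.0], [474.7, 248.6, 110.7]]
[522.1 281.9 110.4] [ -25.1   95.2 -145. ] [58.2 58.2 58. ]
[524.5 282.2 117. ] [ -25.2   94.9 -145. ] [57.  57.1 56.9]
```

```bash
python3 -m crank '[{"dx":0.022,"dy":-0.07,"dz":0,"yaw":0},{"dx":0.022,"dy":-0.07,"dz":-0.01,"yaw":0},{"dx":0.022,"dy":-0.07,"dz":-0.02,"yaw":0},{"dx":0,"dy":-0.009,"dz":-0.07,"yaw":0},{"dx":0,"dy":0,"dz":-0.07,"yaw":0},{"dx":0,"dy":0,"dz":-0.07,"yaw":0},{"dx":0,"dy":0,"dz":0,"yaw":0},{"dx":0,"dy":0,"dz":0,"yaw":0}]'
```

```text
time_s: 4.68
ee_pos: [643.1, 29.7, 92.1]
ee_rot: [180.0, -0.2, 13.4]
force: [0.3, 0.2, 0.2]
gripper_width: 91.4
gripper_force: 0.0
```

```bash
python3 -m crank '[{"dx":-0.0015,"dy":-0.002,"dz":-0.05,"yaw":0},{"dx":0,"dy":0,"dz":-0.035,"yaw":0},{"dx":0,"dy":0,"dz":0,"yaw":0},{"dx":0,"dy":0,"dz":0,"yaw":0}]' && python3 -m crank '[{"dx":0,"dy":0,"dz":0,"yaw":0},{"dx":0,"dy":0,"dz":0,"yaw":0},{"dx":0,"dy":0,"dz":0,"yaw":0},{"dx":0,"dy":0,"dz":0,"yaw":0},{"dx":0,"dy":0,"dz":0,"yaw":0},{"dx":0,"dy":0,"dz":0,"yaw":0},{"dx":0,"dy":0,"dz":0,"yaw":0},{"dx":0,"dy":0,"dz":0,"yaw":0}]' 0 30
```

```text
time_s: 5.18
ee_pos: [642.5, 27.6, 24.9]
ee_rot: [179.9, -0.3, 13.4]
force: [-0.2, 1.3, -0.2]
gripper_width: 91.2
gripper_force: 0.0
time_s: 6.18
ee_pos: [640.2, 27.4, 21.9]
ee_rot: [180.0, 0.0, 13.3]
force: [0.3, -0.0, 0.2]
gripper_width: 23.7
gripper_force: 30.0
```

```bash
python3 -m crank '[{"dx":0,"dy":0,"dz":0.03,"yaw":0},{"dx":0,"dy":0,"dz":0.06,"yaw":0},{"dx":0,"dy":0,"dz":0.06,"yaw":0},{"dx":-0.01,"dy":0.02,"dz":0.04,"yaw":0},{"dx":-0.025,"dy":0.055,"dz":0,"yaw":0.8},{"dx":-0.03,"dy":0.06,"dz":0,"yaw":0.8},{"dx":-0.03,"dy":0.06,"dz":0,"yaw":0.8},{"dx":-0.03,"dy":0.06,"dz":0,"yaw":0.8},{"dx":-0.02,"dy":0.045,"dz":0,"yaw":0.8},{"dx":-0.0045,"dy":0.0175,"dz":0,"yaw":0.34}]' && python3 -m crank '[{"dx":0,"dy":0,"dz":0,"yaw":0},{"dx":0,"dy":0,"dz":0,"yaw":0},{"dx":0,"dy":0,"dz":0,"yaw":0}]'
python3 - <<'E'
from h import *
im,c=grab('wrist','w5'); np.save('w5T.npy',c['world_from_camera']);s=telemetry.state();print(s['ee_pos'],s['ee_rot'],s['gripper_width'])
E
```

```text
time_s: 7.42
ee_pos: [519.4, 283.1, 173.9]
ee_rot: [-180.0, 0.0, 35.3]
force: [-0.2, -0.1, -0.6]
gripper_width: 23.8
gripper_force: 30.0
time_s: 7.8
ee_pos: [521.2, 280.2, 173.9]
ee_rot: [180.0, 0.0, 34.9]
force: [0.1, -0.3, -1.9]
gripper_width: 24.1
gripper_force: 30.0
[521.1351593  280.32774507 173.91951032] [1.79984382e+02 1.10306606e-02 3.49354391e+01] 23.806105725014085
```

View pics/w5.png

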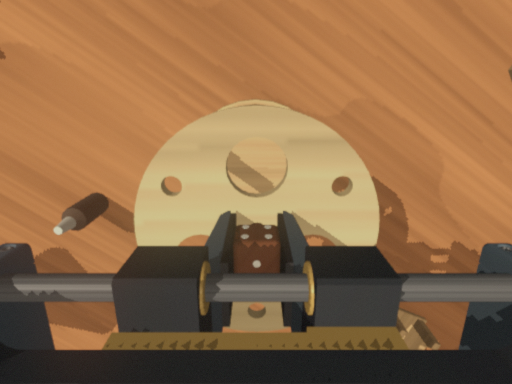

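The held top is level; its front small holes are at (172,186) and (342,186), the rear one at (257,308).

Run:
```python
from top import *
im=cv2.imread('pics/w5.png')[:,:,::-1].copy(); c=dict(camera_matrix=eyes.calibration('wrist')['camera_matrix'],world_from_camera=np.load('w5T.npy'))
P=holes(im,c,159,[(172,186),(342,186)],14)
d=P[1]-P[0]; print(P.round(1).tolist(),np.linalg.norm(d),100.46)
# holes at 60 and 300deg: midpoint lies at +29 along x
a=np.degrees(np.arctan2(d[1],d[0]))
x=np.array([-d[1],d[0]])/np.linalg.norm(d[:2]); m=P.mean(0)[:2]; print('mid-29x',m-29*x,'x ang',np.degrees(np.arctan2(x[1],x[0])))
for b in (60,180,300):
    q=np.array([522.1,281.9])+58*np.array([np.cos(np.radians(35+b)),np.sin(np.radians(35+b))]);print('stud tip/base px',proj(c,np.r_[q,125]).round(),proj(c,np.r_[q,105]).round())
print(im[186,172],im[186,342],im[308,257])
```

```text
(172, 186) [170.6 185.9] 327.203125
(342, 186) [341.6 185.6] 319.9375
[[517.4, 338.6, 159.0], [575.2, 256.2, 159.0]] 100.6166613554873 100.46
mid-29x [522.57597525 280.72423486] x ang 35.041457339573334
stud tip/base px [182. 171.] [188. 165.]
stud tip/base px [255. 281.] [255. 267.]
stud tip/base px [327. 171.] [321. 165.]
[192 136  85] [131  90  56] [170 114  71]
```

```bash
python3 -m crank '[{"dx":0,"dy":0.0013,"dz":-0.02,"yaw":0},{"dx":0,"dy":0,"dz":-0.014,"yaw":0},{"dx":0,"dy":0,"dz":-0.007,"yaw":0},{"dx":0,"dy":0,"dz":0,"yaw":0},{"dx":0,"dy":0,"dz":0,"yaw":0}]' && python3 -m crank '[{"dx":0,"dy":0,"dz":-0.004,"yaw":0},{"dx":0,"dy":0,"dz":-0.004,"yaw":0},{"dx":0,"dy":0,"dz":0,"yaw":0},{"dx":0,"dy":0,"dz":0,"yaw":0}]'
```

```text
time_s: 8.48
ee_pos: [520.8, 282.6, 141.5]
ee_rot: [180.0, -0.0, 35.1]
force: [0.2, 1.0, -0.9]
gripper_width: 23.7
gripper_force: 30.0
time_s: 8.98
ee_pos: [520.6, 282.5, 134.8]
ee_rot: [180.0, -0.0, 35.0]
force: [0.4, 0.2, -1.3]
gripper_width: 23.8
gripper_force: 30.0
```

```bash
python3 -m crank '[{"dx":0,"dy":0,"dz":-0.004,"yaw":0},{"dx":0,"dy":0,"dz":-0.003,"yaw":0},{"dx":0,"dy":0,"dz":0,"yaw":0},{"dx":0,"dy":0,"dz":0,"yaw":0}]'
```

```text
time_s: 9.48
ee_pos: [520.7, 282.5, 129.2]
ee_rot: [180.0, -0.0, 35.0]
force: [1.2, 0.1, -0.2]
gripper_width: 23.6
gripper_force: 30.0
```

```bash
python3 -m crank '[{"dx":0,"dy":0,"dz":-0.002,"yaw":0},{"dx":0,"dy":0,"dz":0,"yaw":0},{"dx":0,"dy":0,"dz":0,"yaw":0}]' && python3 -m crank '[{"dx":0,"dy":0,"dz":0,"yaw":0},{"dx":0,"dy":0,"dz":0,"yaw":0},{"dx":0,"dy":0,"dz":0,"yaw":0},{"dx":0,"dy":0,"dz":0,"yaw":0},{"dx":0,"dy":0,"dz":0,"yaw":0}]' 0.8 && python3 -m crank '[{"dx":0,"dy":0,"dz":0.02,"yaw":0},{"dx":0,"dy":0,"dz":0.06,"yaw":0},{"dx":0.02,"dy":0.01,"dz":0.07,"yaw":0},{"dx":0.02,"dy":0.01,"dz":0.04,"yaw":0},{"dx":0,"dy":0,"dz":0,"yaw":0},{"dx":0,"dy":0,"dz":0,"yaw":0}]' 1
python3 - <<'E'
from h import *
im,c=grab('wrist','w6'); np.save('w6T.npy',c['world_from_camera'])
E
```

```text
time_s: 9.85
ee_pos: [520.6, 282.5, 127.6]
ee_rot: [180.0, -0.0, 35.0]
force: [-0.5, 0.8, -1.1]
gripper_width: 24.1
gripper_force: 30.0
time_s: 10.48
ee_pos: [520.6, 282.4, 127.6]
ee_rot: [180.0, -0.0, 35.0]
force: [-0.1, -0.9, 0.4]
gripper_width: 70.7
gripper_force: 0.0
time_s: 11.22
ee_pos: [551.8, 298.0, 279.0]
ee_rot: [-180.0, 0.1, 35.0]
force: [-0.3, -0.6, -1.0]
gripper_width: 91.0
gripper_force: 0.0
```

View pics/w6.png

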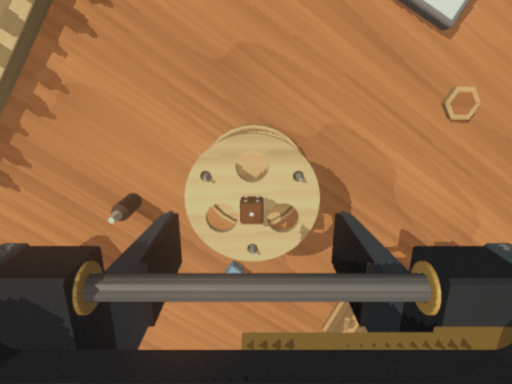

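The top is seated: all three studs show through the small holes at (206,176), (298,176) and (252,249). Next I'll look at the rest, with the tool turned along it.

```bash
python3 -m crank '[{"dx":-0.01,"dy":-0.04,"dz":0,"yaw":1},{"dx":-0.02,"dy":-0.04,"dz":0,"yaw":1},{"dx":-0.02,"dy":-0.04,"dz":0,"yaw":1},{"dx":-0.02,"dy":-0.04,"dz":0,"yaw":1},{"dx":-0.02,"dy":-0.04,"dz":0,"yaw":1},{"dx":-0.02,"dy":-0.04,"dz":0,"yaw":1},{"dx":-0.02,"dy":-0.04,"dz":0,"yaw":1},{"dx":-0.02,"dy":-0.036,"dz":0,"yaw":1},{"dx":0,"dy":0,"dz":0,"yaw":1},{"dx":0,"dy":0,"dz":0,"yaw":0}]'  && python3 -m crank '[{"dx":0,"dy":0,"dz":0,"yaw":0},{"dx":0,"dy":0,"dz":0,"yaw":0}]'
python3 - <<'E'
from h import *
im,c=grab('wrist','w7'); np.save('w7T.npy',c['world_from_camera'])
a=im[60:330,120:400];b=cv2.resize(cv2.imread('pics/top0.png')[200:260,230:290],(540,540),interpolation=cv2.INTER_CUBIC)
cv2.imwrite('pics/w7c.png',cv2.resize(a[:,:,::-1],(800,600) ,interpolation=cv2.INTER_CUBIC))
E
```

```text
time_s: 12.52
ee_pos: [431.4, 45.3, 278.7]
ee_rot: [-179.9, 0.0, 79.9]
force: [-0.3, -0.1, 0.3]
gripper_width: 91.0
gripper_force: 0.0
time_s: 12.78
ee_pos: [432.5, 46.0, 279.2]
ee_rot: [-180.0, 0.0, 80.0]
force: [0.1, -0.1, 0.3]
gripper_width: 91.1
gripper_force: 0.0
```

View pics/w7c.png

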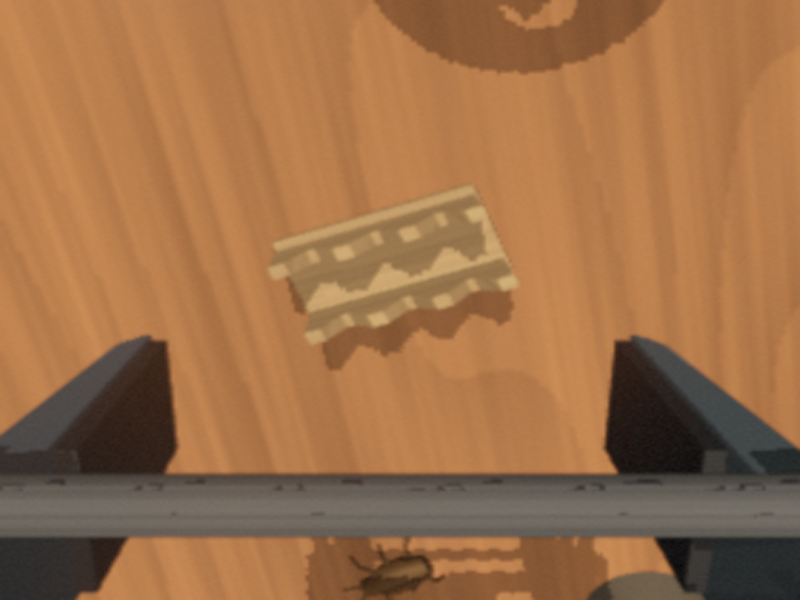

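The crop shows the rest: the rail tops run (272,270)–(483,212) and (310,337)–(515,283). The beetle is at (395,575).

Run:
```python
from h import *
c=dict(camera_matrix=eyes.calibration('wrist')['camera_matrix'],world_from_camera=np.load('w7T.npy'))
q=[(272,270),(483,212),(310,337),(515,283)]
P=np.array([onz(c,120+x/2.857,60+y/2.222,48) for x,y in q]);print(P.round(1).tolist())
ct=P.mean(0);d=(P[1]-P[0]+P[3]-P[2])/2;print('centre',ct.round(1),'len',np.linalg.norm(d),'y-axis ang',np.degrees(np.arctan2(d[1],d[0])),'gap',np.linalg.norm((P[0]+P[1]-P[2]-P[3])/2))
# height by 2nd view: predicted in top camera
t=eyes.calibration('top'); print([ (proj(t,p)*1.5625).round().tolist() for p in P])
print('beetle',onz(c,120+395/2.857,60+575/2.222,10).round())
g=cv2.imread('pics/top0.png'); 
print('mouth',onz(t,543/1.5625,317/1.5625,112).round(1))
```

```text
[[374.7, 26.9, 48.0], [474.4, 44.4, 48.0], [383.4, -17.4, 48.0], [482.8, -0.2, 48.0]]
centre [428.9  13.4  48. ] len 101.08434677988652 y-axis ang 9.8902040367554 gap 45.24019318942613
[[395.0, 393.0], [386.0, 346.0], [415.0, 388.0], [406.0, 342.0]]
beetle [ 388. -225.   10.]
mouth [ 525.8 -285.2  112. ]
```

```bash
python3 -m crank '[{"dx":0.015,"dy":-0.035,"dz":0.013,"yaw":-0.4},{"dx":0.023,"dy":-0.06,"dz":0.013,"yaw":-0.4},{"dx":0.023,"dy":-0.06,"dz":0,"yaw":-0.4},{"dx":0.023,"dy":-0.06,"dz":0,"yaw":-0.4},{"dx":0.023,"dy":-0.06,"dz":0,"yaw":-0.4},{"dx":0.023,"dy":-0.05,"dz":0,"yaw":-0.4},{"dx":0.022,"dy":-0.025,"dz":0,"yaw":-0.4},{"dx":0,"dy":0,"dz":0,"yaw":0},{"dx":0,"dy":0,"dz":0,"yaw":0},{"dx":0,"dy":0,"dz":0,"yaw":0}]'
python3 - <<'E'
from h import *
im,c=grab('wrist','w8'); np.save('w8T.npy',c['world_from_camera'])
E
python3 -m crank '[{"dx":-0.06,"dy":0.02,"dz":0,"yaw":0},{"dx":0,"dy":0.01,"dz":0,"yaw":0},{"dx":0,"dy":0,"dz":0,"yaw":0},{"dx":0,"dy":0,"dz":0,"yaw":0}]'
python3 - <<'E'
from h import *
im,c=grab('wrist','w9'); np.save('w9T.npy',c['world_from_camera'])
a=cv2.imread('pics/w8.png')[40:280,100:420];b=im[40:280,150:470,::-1]
cv2.imwrite('pics/w89.png',np.hstack([cv2.resize(x,(400,300),interpolation=cv2.INTER_CUBIC) for x in (a,b)]))
E
```

```text
time_s: 14.08
ee_pos: [553.8, -233.3, 300.7]
ee_rot: [180.0, -0.0, 66.1]
force: [0.3, -0.2, 0.4]
gripper_width: 91.0
gripper_force: 0.0
time_s: 14.62
ee_pos: [507.0, -210.5, 300.7]
ee_rot: [179.9, 0.0, 66.1]
force: [0.5, -1.0, 0.1]
gripper_width: 91.0
gripper_force: 0.0
```

View pics/w89.png

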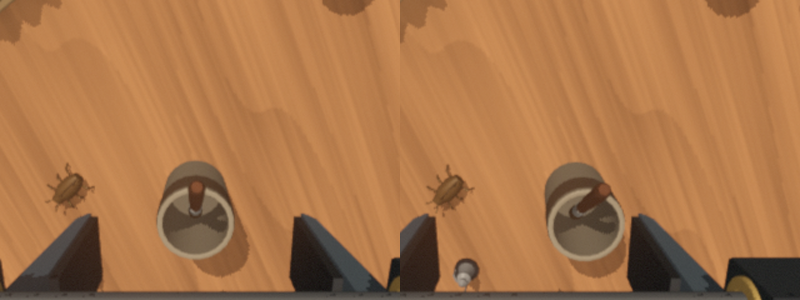

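The left half (w8) shows the brush foot at (197,187), its ferrule joint at (196,212) and the mouth at (195,222). The right half (w9) shows the foot at (603,190), the joint at (578,210) and the mouth at (586,224).

Run:
```python
from h import *
K=eyes.calibration('wrist')['camera_matrix']
C=[dict(camera_matrix=K,world_from_camera=np.load(f+'T.npy')) for f in('w8','w9')]
def t(a,b): return tri([ray(C[0],100+a[0]/1.25,40+a[1]/1.25),ray(C[1],150+(b[0]-400)/1.25,40+b[1]/1.25)])
F,e=t((197,187),(603,190));J,e2=t((196,212),(578,210));M,e3=t((195,222),(586,224))
d=J-F;L=np.linalg.norm(d);d/=L
print('foot',F.round(1),e,'joint',J.round(1),e2,'mouth',M.round(1),e3,'L',L,'tilt',np.degrees(np.arccos(-d[2])),'az foot',np.degrees(np.arctan2(-d[1],-d[0])))
d26=None
for s in (30,35,40): print(s,(F+d*s).round(1))
print(telemetry.state()['ee_pos'])
```

```text
foot [ 552.9 -238.8  180.3] [np.float64(0.2364584710150554), np.float64(0.23645847101502857)] joint [ 523.1 -304.7   38. ] [np.float64(2.0148447640415954), np.float64(2.0148447640416003)] mouth [ 528.4 -290.2  111.1] [np.float64(0.10468776552115659), np.float64(0.1046877655210845)] L 159.65681583331266 tilt 26.959103759053917 az foot 65.66051805235531
30 [ 547.3 -251.1  153.5]
35 [ 546.4 -253.2  149.1]
40 [ 545.5 -255.3  144.6]
[ 506.98411726 -210.56314005  300.45463619]
```

```bash
python3 -m crank '[{"dx":0.048,"dy":-0.056,"dz":0,"yaw":0},{"dx":0,"dy":0,"dz":-0.05,"yaw":0},{"dx":0,"dy":0,"dz":-0.07,"yaw":0},{"dx":0,"dy":0,"dz":-0.05,"yaw":0},{"dx":0,"dy":0,"dz":-0.033,"yaw":0},{"dx":0,"dy":0,"dz":0,"yaw":0},{"dx":0,"dy":0,"dz":0,"yaw":0}]' && python3 -m crank '[{"dx":0,"dy":0,"dz":0,"yaw":0},{"dx":0,"dy":0,"dz":0,"yaw":0},{"dx":0,"dy":0,"dz":0,"yaw":0},{"dx":0,"dy":0,"dz":0,"yaw":0},{"dx":0,"dy":0,"dz":0,"yaw":0},{"dx":0,"dy":0,"dz":0,"yaw":0},{"dx":0,"dy":0,"dz":0,"yaw":0},{"dx":0,"dy":0,"dz":0,"yaw":0}]' 0 15
```

```text
time_s: 15.55
ee_pos: [545.7, -255.7, 139.0]
ee_rot: [179.9, 0.0, 66.0]
force: [-0.1, 0.3, 0.8]
gripper_width: 91.0
gripper_force: 0.0
time_s: 16.55
ee_pos: [544.6, -255.2, 137.9]
ee_rot: [180.0, 0.0, 66.0]
force: [-0.7, -0.8, -0.3]
gripper_width: 14.1
gripper_force: 0.0
```

```bash
python3 -m crank '[{"dx":0,"dy":0,"dz":0,"yaw":0},{"dx":0,"dy":0,"dz":0,"yaw":0},{"dx":0,"dy":0,"dz":0.01,"yaw":0},{"dx":0.002,"dy":0.004,"dz":0.02,"yaw":0},{"dx":0.002,"dy":0.005,"dz":0.04,"yaw":0},{"dx":0.003,"dy":0.006,"dz":0.05,"yaw":0},{"dx":0,"dy":0,"dz":0.06,"yaw":0},{"dx":0,"dy":0,"dz":0.03,"yaw":0},{"dx":0,"dy":0,"dz":0,"yaw":0},{"dx":0,"dy":0,"dz":0,"yaw":0}]' 0 15
python3 - <<'E'
from h import *
im,c=grab('wrist','w10'); np.save('w10T.npy',c['world_from_camera'])
t,ct=grab('top','t10'); s,cs=grab('side','s10'); np.save
p=telemetry.state()['ee_pos']
u,v=proj(cs,p).astype(int);print(u,v)
a=s[max(0,v-100):v+140,max(0,u-100):u+120,::-1]; b=im[:,100:420,::-1]
h=450
cv2.imwrite('pics/c10.png',np.hstack([cv2.resize(x,(int(x.shape[1]*h/x.shape[0]),h),interpolation=cv2.INTER_CUBIC) for x in (a,b)])[:,:800])
E
```

```text
time_s: 17.8
ee_pos: [549.7, -242.8, 305.1]
ee_rot: [-179.9, -0.0, 66.0]
force: [-0.4, -0.1, -0.4]
gripper_width: 12.6
gripper_force: 15.0
279 230
```

Run:
```python
import cv2,numpy as np
a=cv2.imread('pics/w10.png')[:,:,::-1]
for v in range(150,276,5): print(v,[a[v,u].tolist() for u in (240,250,256,262,272)])
```

```text
150 [[196, 135, 83], [189, 129, 79], [186, 127, 77], [186, 127, 77], [196, 134, 82]]
155 [[203, 141, 87], [189, 129, 80], [196, 135, 84], [192, 132, 82], [200, 137, 85]]
160 [[205, 144, 90], [190, 132, 82], [188, 133, 86], [185, 127, 78], [195, 134, 83]]
165 [[199, 139, 86], [126, 105, 80], [125, 104, 80], [122, 100, 76], [177, 120, 75]]
170 [[123, 100, 77], [127, 104, 80], [123, 101, 78], [123, 100, 76], [112, 91, 69]]
175 [[121, 99, 76], [91, 66, 44], [91, 66, 45], [88, 61, 41], [104, 84, 62]]
180 [[93, 66, 46], [129, 108, 83], [153, 131, 105], [125, 103, 79], [84, 60, 42]]
185 [[171, 149, 118], [156, 133, 107], [135, 114, 90], [157, 136, 108], [169, 147, 117]]
190 [[138, 117, 92], [132, 111, 87], [131, 111, 87], [131, 111, 88], [137, 116, 92]]
195 [[131, 110, 86], [132, 112, 89], [130, 110, 86], [130, 110, 87], [131, 112, 90]]
200 [[88, 70, 54], [130, 110, 87], [130, 111, 86], [131, 111, 87], [82, 66, 50]]
205 [[86, 68, 52], [89, 72, 56], [110, 92, 73], [88, 72, 55], [81, 66, 50]]
210 [[86, 70, 56], [84, 67, 53], [83, 68, 53], [99, 82, 62], [114, 97, 76]]
215 [[63, 50, 41], [114, 
[... 296 characters left out ...]
35 [[55, 44, 34], [174, 154, 123], [174, 153, 124], [175, 153, 124], [51, 41, 36]]
240 [[52, 40, 33], [75, 46, 30], [78, 49, 33], [66, 42, 28], [50, 41, 35]]
245 [[50, 40, 34], [118, 71, 47], [132, 81, 52], [120, 73, 47], [48, 38, 33]]
250 [[51, 42, 34], [129, 78, 50], [133, 80, 51], [128, 78, 50], [41, 32, 24]]
255 [[50, 40, 35], [126, 76, 50], [130, 79, 51], [130, 80, 52], [47, 38, 34]]
260 [[42, 36, 26], [118, 70, 45], [126, 76, 50], [127, 77, 50], [44, 37, 32]]
265 [[52, 44, 40], [92, 58, 40], [82, 49, 32], [92, 57, 37], [64, 60, 54]]
270 [[53, 46, 42], [183, 124, 78], [174, 116, 72], [187, 128, 78], [61, 56, 51]]
275 [[77, 70, 65], [78, 72, 68], [64, 61, 54], [79, 74, 68], [77, 72, 68]]
```

The numbers show the handle end still seen end-on between the fingers (rows 240–265), so the brush is held at about 27–29° tilt. I'll carry it to open table, touch the bristles down and swing it towards level.

```bash
python3 -m crank '[{"dx":0.001,"dy":0.03,"dz":0,"yaw":0.7},{"dx":0.002,"dy":0.04,"dz":0,"yaw":0.9},{"dx":0.002,"dy":0.045,"dz":0,"yaw":0.9},{"dx":0.002,"dy":0.045,"dz":0,"yaw":0.9},{"dx":0.003,"dy":0.04,"dz":-0.02,"yaw":0.9},{"dx":0.003,"dy":0.003,"dz":-0.05,"yaw":0.9},{"dx":0,"dy":0,"dz":-0.05,"yaw":0.9},{"dx":0,"dy":0,"dz":-0.05,"yaw":0.7},{"dx":0,"dy":0,"dz":-0.024,"yaw":0},{"dx":0,"dy":0,"dz":0,"yaw":0}]' && python3 -m crank '[{"dx":0,"dy":0,"dz":-0.006,"yaw":0},{"dx":0,"dy":0,"dz":-0.006,"yaw":0},{"dx":0,"dy":0,"dz":0,"yaw":0}]' 0 7
```

```text
time_s: 19.2
ee_pos: [559.1, -79.4, 149.0]
ee_rot: [-179.8, -0.1, 100.1]
force: [0.5, -0.8, -0.7]
gripper_width: 12.6
gripper_force: 15.0
time_s: 19.58
ee_pos: [560.6, -80.7, 141.4]
ee_rot: [180.0, 0.0, 100.0]
force: [-0.8, -0.3, -0.2]
gripper_width: 12.6
gripper_force: 7.0
```

```bash
python3 -m crank '[{"dx":0,"dy":0,"dz":-0.006,"yaw":0},{"dx":-0.001,"dy":0.006,"dz":-0.006,"yaw":0},{"dx":-0.002,"dy":0.012,"dz":-0.0075,"yaw":0},{"dx":-0.002,"dy":0.012,"dz":-0.0075,"yaw":0},{"dx":-0.0025,"dy":0.012,"dz":-0.01,"yaw":0},{"dx":-0.002,"dy":0.012,"dz":-0.0125,"yaw":0},{"dx":-0.002,"dy":0.011,"dz":-0.0125,"yaw":0},{"dx":-0.002,"dy":0.011,"dz":-0.0125,"yaw":0},{"dx":0,"dy":0,"dz":0,"yaw":0}]' && python3 -m crank '[{"dx":-0.0015,"dy":0.008,"dz":-0.015,"yaw":0},{"dx":-0.0015,"dy":0.008,"dz":-0.015,"yaw":0},{"dx":-0.001,"dy":0.007,"dz":-0.015,"yaw":0},{"dx":-0.001,"dy":0.004,"dz":-0.0125,"yaw":0},{"dx":0,"dy":0.004,"dz":-0.0125,"yaw":0},{"dx":0,"dy":0,"dz":0,"yaw":0},{"dx":0,"dy":0,"dz":0,"yaw":0}]'
python3 - <<'E'
from h import *
im,c=grab('wrist','w11'); np.save('w11T.npy',c['world_from_camera'])
t,ct=grab('top','t11'); s,cs=grab('side','s11')
p=telemetry.state()['ee_pos']; print(p)
def crop(i,c,r):
    u,v=proj(c,p).astype(int); u=max(u,r);v=max(v,r);return cv2.resize(i[v-r:v+r,u-r:u+r,::-1],(400,400),interpolation=cv2.INTER_CUBIC)
cv2.imwrite('pics/c11.png',np.hstack([crop(s,cs,80),crop(t,ct,60)]))
E
```

```text
time_s: 20.7
ee_pos: [549.1, -19.6, 80.2]
ee_rot: [-179.9, 0.0, 100.1]
force: [0.1, -0.8, 0.3]
gripper_width: 12.9
gripper_force: 7.0
time_s: 21.58
ee_pos: [545.8, 4.7, 25.6]
ee_rot: [-180.0, -0.0, 100.0]
force: [-0.2, 0.3, -0.4]
gripper_width: 12.8
gripper_force: 7.0
[545.96658588   4.68771062  25.8611412 ]
```

View pics/c11.png

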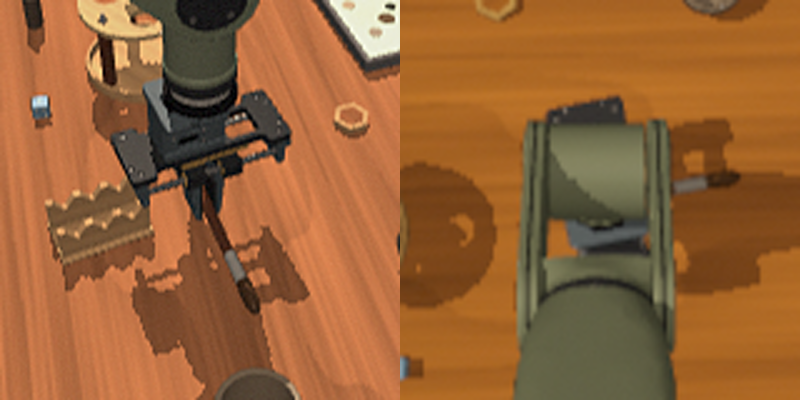

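The picture shows the brush nearly level: in the side half the bristle tip is at (255,310), in the top half at (740,178).

```bash
python3 -m crank '[{"dx":0,"dy":0,"dz":0,"yaw":0},{"dx":0,"dy":0,"dz":0,"yaw":0},{"dx":0,"dy":0,"dz":0.03,"yaw":0},{"dx":0,"dy":0,"dz":0.05,"yaw":0},{"dx":-0.03,"dy":0.015,"dz":0.05,"yaw":0},{"dx":-0.04,"dy":0.02,"dz":0,"yaw":0},{"dx":-0.04,"dy":0.02,"dz":0,"yaw":0},{"dx":-0.04,"dy":0.02,"dz":0,"yaw":0},{"dx":-0.008,"dy":0.0037,"dz":0,"yaw":0},{"dx":0,"dy":0,"dz":0,"yaw":0}]' 0 25
python3 - <<'E'
from h import *
p=np.array([545.97,4.69,25.86]);t=eyes.calibration('top');s=eyes.calibration('side')
us=np.maximum(proj(s,p).astype(int),80)-80;ut=np.maximum(proj(t,p).astype(int),60)-60
tip,e=tri([ray(s,*(us+np.array([255,310])/2.5)),ray(t,*(ut+np.array([340,178])/3.333))]);g=p+[0,0,11]
print(tip.round(1),e,'L',np.linalg.norm(tip-g),'az',np.degrees(np.arctan2(*(tip-g)[1::-1])))
E
```

```text
time_s: 22.98
ee_pos: [420.0, 67.9, 129.9]
ee_rot: [179.9, 0.0, 100.1]
force: [1.2, 0.1, -0.2]
gripper_width: 12.9
gripper_force: 25.0
[ 569.5 -140.9   14.7] [np.float64(0.8909597621791465), np.float64(0.8909597621792384)] L 149.1701125149684 az -80.8060292249286
```

```bash
python3 -m crank '[{"dx":0,"dy":0,"dz":-0.04,"yaw":0},{"dx":0,"dy":0,"dz":-0.04,"yaw":0},{"dx":0,"dy":0,"dz":-0.01,"yaw":0},{"dx":0,"dy":0,"dz":-0.007,"yaw":0},{"dx":0,"dy":0,"dz":-0.007,"yaw":0},{"dx":0,"dy":0,"dz":0,"yaw":0}]' 0 12 && python3 -m crank '[{"dx":0,"dy":0,"dz":-0.006,"yaw":0},{"dx":0,"dy":0,"dz":-0.006,"yaw":0},{"dx":0,"dy":0,"dz":-0.005,"yaw":0},{"dx":0,"dy":0,"dz":0,"yaw":0},{"dx":0,"dy":0,"dz":0,"yaw":0}]' 0 7
python3 - <<'E'
from h import *
for n in('wrist','top','side'):
    im,c=grab(n,n[0]+'12'); np.save(n[0]+'12T.npy',c['world_from_camera'])
E
```

```text
time_s: 23.72
ee_pos: [419.6, 67.7, 46.6]
ee_rot: [180.0, 0.0, 100.0]
force: [-1.0, -0.6, -1.1]
gripper_width: 12.7
gripper_force: 12.0
time_s: 24.35
ee_pos: [419.1, 67.7, 32.6]
ee_rot: [-180.0, 0.0, 100.1]
force: [-0.8, 0.2, 0.9]
gripper_width: 12.6
gripper_force: 7.0
```

```bash
cat > m3.py <<'E'
from h import *
import sys
f=sys.argv[1]
for n in ('top','side'):
    c=eyes.calibration(n);a=cv2.imread(f'pics/{n}0.png').astype(int);b=cv2.imread(f'pics/{n[0]}{f}.png').astype(int)
    # profile across the expected axis at several stations d (mm from rest centre toward bristles)
    R0=np.array([428.9,13.4,42]);x=np.array([.172,-.985,0]);y=np.array([.985,.172,0])
    for d in (0,35,50,65,80,95,105,115):
        row=[]
        for e in range(-16,17,4):
            u,v=proj(c,R0+d*x+e*y).round().astype(int); row.append(int(b[v,u].sum()//3))
        print(n,d,row)
E
python3 m3.py 12
```

```text
top 0 [79, 86, 76, 41, 33, 30, 53, 85, 55]
top 35 [69, 69, 71, 83, 100, 98, 82, 72, 77]
top 50 [66, 67, 91, 100, 102, 99, 82, 70, 74]
top 65 [68, 66, 67, 33, 37, 35, 37, 63, 76]
top 80 [70, 69, 64, 45, 41, 35, 38, 63, 72]
top 95 [69, 70, 69, 66, 78, 96, 101, 100, 97]
top 105 [70, 68, 67, 70, 69, 87, 99, 97, 93]
top 115 [70, 70, 70, 68, 88, 100, 101, 98, 95]
side 0 [84, 85, 89, 39, 39, 38, 74, 85, 82]
side 35 [81, 78, 76, 93, 109, 102, 82, 82, 83]
side 50 [75, 83, 96, 44, 24, 43, 48, 88, 99]
side 65 [74, 92, 84, 35, 36, 41, 44, 92, 80]
side 80 [77, 89, 76, 30, 43, 44, 55, 90, 111]
side 95 [83, 83, 85, 91, 63, 81, 79, 78, 73]
side 105 [80, 83, 86, 84, 82, 85, 79, 80, 80]
side 115 [78, 78, 84, 144, 113, 144, 110, 132, 107]
```

The brush lies in the middle notch, with the ferrule about 20–52 mm and the bristle tip about 92 mm past the rest centre. Now I'll regrip at the ferrule, outside the far rail.

```bash
python3 -m crank '[{"dx":0,"dy":0,"dz":0,"yaw":0},{"dx":0,"dy":0,"dz":0,"yaw":0},{"dx":0,"dy":0,"dz":0,"yaw":0},{"dx":0,"dy":0,"dz":0.01,"yaw":0},{"dx":0,"dy":0,"dz":0.06,"yaw":0},{"dx":0.0067,"dy":-0.0414,"dz":0.01,"yaw":0},{"dx":0.008,"dy":-0.045,"dz":0,"yaw":0},{"dx":0.007,"dy":-0.038,"dz":0,"yaw":0},{"dx":0,"dy":0,"dz":0,"yaw":0},{"dx":0,"dy":0,"dz":0,"yaw":0}]' 0.6 7 && python3 m3.py 12 | head -0
python3 - <<'E'
from h import *
s=telemetry.state();print(s['ee_pos'],s['gripper_width'])
for n in('top','side'): grab(n,n[0]+'13')
E
python3 m3.py 13 | grep side
```

```text
time_s: 25.75
ee_pos: [436.5, -31.3, 97.0]
ee_rot: [180.0, -0.0, 100.0]
force: [0.3, 0.5, -0.1]
gripper_width: 54.9
gripper_force: 0.0
[436.51964005 -31.28981228  96.95836667] 54.92236531052726
side 0 [63, 90, 67, 41, 68, 55, 90, 84, 86]
side 35 [81, 82, 74, 120, 163, 172, 136, 81, 83]
side 50 [74, 83, 100, 64, 44, 69, 51, 91, 103]
side 65 [79, 90, 92, 49, 60, 90, 41, 91, 82]
side 80 [80, 89, 70, 27, 61, 78, 42, 91, 115]
side 95 [81, 85, 124, 146, 105, 127, 139, 128, 126]
side 105 [81, 79, 79, 144, 132, 138, 130, 128, 126]
side 115 [75, 77, 81, 141, 134, 135, 134, 126, 126]Exception ignored on flushing sys.stdout:
BrokenPipeError: [Errno 32] Broken pipe
```

```bash
python3 -m crank '[{"dx":0,"dy":0,"dz":-0.04,"yaw":0},{"dx":0,"dy":0,"dz":-0.0425,"yaw":0},{"dx":0,"dy":0,"dz":0,"yaw":0},{"dx":0,"dy":0,"dz":0,"yaw":0}]' 0.6 && python3 -m crank '[{"dx":0,"dy":0,"dz":0,"yaw":0},{"dx":0,"dy":0,"dz":0,"yaw":0},{"dx":0,"dy":0,"dz":0,"yaw":0},{"dx":0,"dy":0,"dz":0,"yaw":0},{"dx":0,"dy":0,"dz":0,"yaw":0},{"dx":0,"dy":0,"dz":0,"yaw":0}]' 0 12
```

```text
time_s: 26.35
ee_pos: [437.4, -31.3, 31.6]
ee_rot: [179.9, 0.0, 100.1]
force: [0.3, 1.0, 0.5]
gripper_width: 54.8
gripper_force: 0.0
time_s: 27.1
ee_pos: [436.9, -31.8, 30.8]
ee_rot: [180.0, 0.0, 100.0]
force: [-0.2, -0.6, 0.7]
gripper_width: 15.2
gripper_force: 12.0
```

```bash
python3 -m crank '[{"dx":0,"dy":0,"dz":0.02,"yaw":0},{"dx":0,"dy":0,"dz":0.05,"yaw":0},{"dx":0,"dy":0,"dz":0.07,"yaw":0},{"dx":0,"dy":0,"dz":0.07,"yaw":0},{"dx":0,"dy":0,"dz":0.05,"yaw":0},{"dx":0,"dy":0,"dz":0,"yaw":0}]' 0 12 && python3 -m crank '[{"dx":0,"dy":0,"dz":0,"yaw":0},{"dx":0,"dy":0,"dz":0,"yaw":0},{"dx":0,"dy":0,"dz":0,"yaw":0},{"dx":0,"dy":0,"dz":0,"yaw":0},{"dx":0,"dy":0,"dz":0,"yaw":0},{"dx":0,"dy":0,"dz":0,"yaw":0}]' 0 3
cat > m4.py <<'E'
from h import *
import sys
# tilt of the held brush: for angle below horizontal, brightness along the handle in 3 views vs beside it
im={n:grab(n,n[0]+sys.argv[1]) for n in('wrist','side','top')}
s=telemetry.state();g=s['ee_pos']+[0,0,11];ps=np.radians(s['ee_rot'][2]);x=np.array([np.cos(ps),np.sin(ps),0]);y=np.array([np.sin(ps),-np.cos(ps),0])
print(g.round(1),s['gripper_width'])
for al in range(-20,111,10):
    d=x*np.cos(np.radians(al))+np.array([0,0,-1])*np.sin(np.radians(al)); r=[]
    for n in ('wrist','side'):
        i,c=im[n]; f=[]
        for st in (50,70,90,110,130,145):
            u,v=proj(c,g+d*st).round().astype(int); q=i[v,u] if 0<=v<384 and 0<=u<512 else [0,0,0]; f.append('%d/%d'%(q[0],q[2]))
        r.append(' '.join(f))
    print(al,' | '.join(r))
E
python3 m4.py 14
```

```text
time_s: 27.85
ee_pos: [438.4, -31.9, 241.7]
ee_rot: [179.6, 0.1, 100.0]
force: [0.5, 0.4, 0.4]
gripper_width: 15.1
gripper_force: 12.0
time_s: 28.6
ee_pos: [436.8, -31.7, 238.7]
ee_rot: [180.0, -0.0, 100.0]
force: [-0.0, 0.7, -0.7]
gripper_width: 15.9
gripper_force: 3.0
[436.8 -31.7 249.8] 15.431647981564977
-20 198/84 203/114 186/80 192/81 0/0 0/0 | 29/31 21/24 51/53 52/53 52/54 8/10
-10 175/72 154/79 182/76 191/79 0/0 0/0 | 32/30 91/35 41/45 18/21 45/50 40/43
0 147/59 156/80 182/76 191/79 0/0 0/0 | 27/25 24/26 14/19 42/45 33/34 21/20
10 146/60 156/80 181/73 190/79 0/0 0/0 | 24/25 29/25 18/20 101/36 32/29 42/44
20 147/60 155/80 180/74 180/74 189/80 0/0 | 40/51 16/13 20/19 27/25 17/21 113/39
30 146/57 210/118 193/104 182/76 186/78 191/80 | 44/45 47/49 44/47 27/29 21/20 17/19
40 192/82 184/99 161/83 181/76 180/74 180/74 | 45/50 47/49 46/48 48/51 16/35 76/44
50 198/84 147/59 208/118 164/86 181/75 182/76 | 31/34 47/48 46/51 36/48 167/61 193/69
60 199/84 148/59 201/110 208/118 161/83 200/110 | 22/20 20/27 78/53 182/66 178/65 177/63
70 187/79 199/86 148/60 148/61 181/98 208/118 | 198/68 187/64 198/71 189/70 195/73 193/71
80 184/76 188/78 198/84 192/80 147/59 146/59 | 111/64 205/71 207/75 205/74 209/79 204/72
90 189/80 185/76 185/77 196/83 199/84 198/84 | 112/72 104/48 140/51 210/76 103/46 119/55
100 77/30 79/30 188/78 186/77 185/76 185/78 | 85/78 23/6 39/13 46/12 45/13 40/11
110 57/22 68/27 74/29 74/28 75/29 75/28 | 98/86 49/12 48/17 61/26 56/21 56/15
```

```bash
sed -i 's/range(-20,111,10)/range(94,130,3)/' m4.py; python3 -m crank '[{"dx":0,"dy":0,"dz":0,"yaw":0},{"dx":0,"dy":0,"dz":0,"yaw":0}]' 0 12; python3 m4.py 15
```

```text
time_s: 29.0
ee_pos: [436.7, -31.7, 238.8]
ee_rot: [180.0, -0.0, 100.0]
force: [-0.1, -0.4, -0.1]
gripper_width: 15.3
gripper_force: 12.0
[436.8 -31.7 249.8] 15.336413239593774
94 126/47 187/77 183/76 184/77 187/79 198/84 | 132/63 172/61 219/81 212/91 114/54 94/43
97 75/25 189/78 187/78 183/76 185/77 184/76 | 91/84 26/13 49/15 34/10 67/27 50/17
100 77/31 84/31 188/79 187/78 185/77 184/77 | 88/83 26/13 36/3 51/21 49/23 40/13
103 74/27 76/30 84/31 189/79 188/78 186/79 | 88/83 44/19 38/14 44/15 55/18 55/19
106 75/29 73/27 77/32 79/31 126/47 188/79 | 100/88 38/12 47/11 51/15 47/11 51/19
109 58/22 75/29 75/32 73/27 77/31 76/30 | 100/88 53/16 52/19 58/22 56/20 58/21
112 58/26 60/25 58/22 73/28 75/29 76/31 | 102/89 53/16 59/23 60/23 58/18 60/22
115 55/21 54/18 53/19 58/26 55/21 59/25 | 104/85 51/20 59/23 59/23 57/19 54/15
118 50/17 50/17 50/17 53/21 53/21 53/21 | 80/63 58/23 54/14 55/19 59/22 49/17
121 81/66 82/68 81/65 81/65 80/65 80/65 | 80/63 58/19 57/13 55/19 52/21 54/26
124 86/71 99/85 102/88 109/92 107/90 107/91 | 80/63 58/19 52/16 44/12 43/14 48/15
127 102/88 107/91 112/95 64/42 71/61 67/56 | 84/66 54/18 53/17 50/20 82/34 129/43
```

Run:
```python
from h import *
p=telemetry.state()['ee_pos']-[0,0,60];s=cv2.imread('pics/s15.png');w=cv2.imread('pics/w15.png')
u,v=proj(eyes.calibration('side'),p).astype(int);print(u,v);u=max(u,80);v=max(v,80)
print(u-80,v-80)
cv2.imwrite('pics/c15.png',np.hstack([cv2.resize(s[v-80:v+80,u-80:u+80],(400,400),interpolation=cv2.INTER_CUBIC),cv2.resize(w[120:320,156:356],(400,400),interpolation=cv2.INTER_CUBIC)]))
```

```text
207 205
127 125
```

View pics/c15.png

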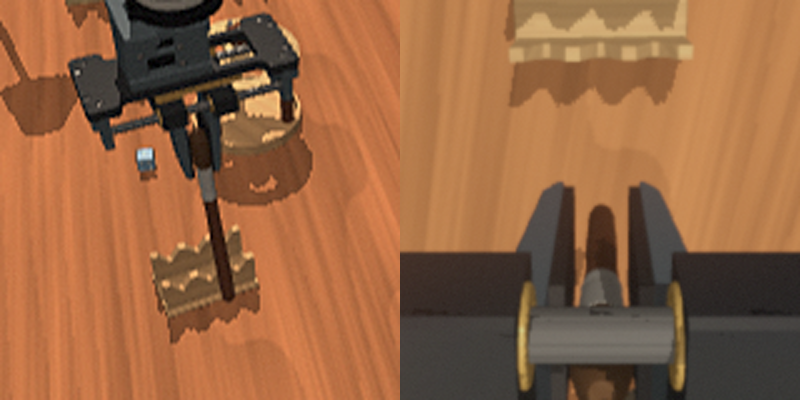

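The side half shows the handle hanging down with its foot at (230,297). The wrist half shows the foot end at (600,208), so gravity has swung it handle-down.

Run:
```python
from h import *
s=telemetry.state();g=s['ee_pos']+[0,0,11]
f,e=tri([ray(eyes.calibration('side'),219,243.8),ray(eyes.calibration('wrist'),256,225)])
d=f-g;ps=np.radians(100);x=np.array([np.cos(ps),np.sin(ps)])
print(g.round(1),'foot',f.round(1),e,'len',np.linalg.norm(d),'along tool x',d[:2]@x,'tilt',np.degrees(np.arctan2(np.linalg.norm(d[:2]),-d[2])))
H=[np.array([521.5,281.7])+40*np.array([np.cos(np.radians(a)),np.sin(np.radians(a))]) for a in(35,155,275)];print(np.round(H,1).tolist())
```

```text
[436.8 -31.7 249.8] foot [447.4 -84.3  91.1] [np.float64(1.684820947333128), np.float64(1.6848209473330114)] len 167.5222545191403 along tool x -53.69888247648591 tilt 18.701854639957364
[[554.3, 304.6], [485.2, 298.6], [525.0, 241.9]]
```

```bash
python3 -m crank '[{"dx":0,"dy":0,"dz":0.04,"yaw":0},{"dx":0,"dy":0.03,"dz":0.04,"yaw":1},{"dx":0,"dy":0.04,"dz":0.02,"yaw":1},{"dx":0,"dy":0.045,"dz":0,"yaw":1},{"dx":0,"dy":0.045,"dz":0,"yaw":1},{"dx":0,"dy":0.045,"dz":0,"yaw":1},{"dx":0,"dy":0.045,"dz":0,"yaw":1},{"dx":0,"dy":0.045,"dz":0,"yaw":1},{"dx":0,"dy":0.045,"dz":0,"yaw":1},{"dx":0,"dy":0.045,"dz":0,"yaw":1}]' 0 25 && python3 -m crank '[{"dx":0,"dy":0.035,"dz":0,"yaw":1},{"dx":0.0025,"dy":0.02,"dz":0,"yaw":1},{"dx":0,"dy":0,"dz":0,"yaw":0},{"dx":0,"dy":0,"dz":0,"yaw":0},{"dx":0,"dy":0,"dz":0,"yaw":0}]'
python3 - <<'E'
from h import *
W,cw=grab('wrist','w16');S,cs=grab('side','s16');s=telemetry.state();g=s['ee_pos']+[0,0,11];print(g,s['ee_rot'])
for v in range(196,260,3): print(v,[ '%d/%d'%(W[v,u][0],W[v,u][2]) for u in range(244,270,4)])
# side: handle mask near predicted foot
ps=np.radians(s['ee_rot'][2]);x=np.array([np.cos(ps),np.sin(ps),0]);f=g-51*x-[0,0,152]
u,v=proj(cs,f).round().astype(int);print('pred side',u,v,'pred wrist',proj(cw,f).round())
for r in range(v-14,v+12,2): print(r,[ '%d/%d'%(S[r,k][0],S[r,k][2]) for k in range(u-10,u+11,2)])
E
```

```text
time_s: 30.4
ee_pos: [436.7, 277.5, 318.7]
ee_rot: [180.0, 0.0, 145.2]
force: [-0.2, -0.3, -1.0]
gripper_width: 15.2
gripper_force: 25.0
time_s: 31.02
ee_pos: [438.8, 319.5, 318.9]
ee_rot: [-180.0, 0.0, 155.0]
force: [0.2, 0.3, -0.1]
gripper_width: 14.7
gripper_force: 25.0
[438.8011724  319.63819619 329.99747103] [1.79986714e+02 1.08846336e-02 1.54972837e+02]
196 ['215/135', '182/99', '211/123', '177/95', '163/87', '160/85', '170/90']
199 ['211/133', '166/88', '172/92', '166/87', '158/84', '161/85', '167/88']
202 ['202/127', '170/91', '171/92', '162/84', '160/85', '172/92', '212/123']
205 ['192/117', '171/91', '166/89', '161/85', '192/105', '215/123', '215/125']
208 ['207/131', '169/89', '162/86', '195/107', '215/124', '216/125', '215/125']
211 ['215/139', '165/91', '159/84', '162/84', '215/123', '215/124', '194/112']
214 ['210/133', '203/125', '154/87', '164/86', '206/118', '175/97', '187/121']
217 ['211/132', '214/134', '209/131', '178/105', '172/107', '204/136', '214/143']
220 ['210/130', '215/135', '213/134', '214/140', '215/146', '216/147', '214/142']
223 ['209/129', '213/134', 
[... 1746 characters left out ...]
/68']
127 ['105/35', '117/42', '166/60', '199/70', '196/68', '42/16', '39/13', '206/75', '191/69', '184/68', '182/63']
129 ['177/63', '94/36', '184/66', '190/69', '209/77', '79/26', '19/6', '210/76', '193/73', '187/67', '179/66']
131 ['173/62', '180/66', '178/64', '177/62', '184/67', '217/81', '213/76', '201/71', '189/69', '194/69', '182/61']
133 ['170/59', '178/64', '178/63', '178/62', '183/65', '193/68', '200/69', '209/84', '214/106', '236/120', '141/105']
135 ['177/63', '178/63', '182/67', '177/64', '181/62', '215/110', '221/116', '226/126', '227/123', '154/80', '103/62']
137 ['180/64', '181/65', '181/64', '193/81', '223/117', '228/127', '224/126', '225/127', '227/129', '182/96', '86/28']
```

```bash
python3 -m crank '[{"dx":0,"dy":0.0005,"dz":-0.035,"yaw":0},{"dx":0,"dy":0,"dz":-0.034,"yaw":0},{"dx":0,"dy":0,"dz":0,"yaw":0},{"dx":0.0041,"dy":-0.0019,"dz":-0.0135,"yaw":0},{"dx":0.0041,"dy":-0.0019,"dz":-0.0135,"yaw":0},{"dx":0.0041,"dy":-0.0019,"dz":-0.0135,"yaw":0},{"dx":0,"dy":0,"dz":0,"yaw":0}]' 0 12 && python3 -m crank '[{"dx":0.0041,"dy":-0.0019,"dz":-0.0135,"yaw":0},{"dx":0.0041,"dy":-0.0019,"dz":-0.0135,"yaw":0},{"dx":0.0041,"dy":-0.0019,"dz":-0.0135,"yaw":0},{"dx":0,"dy":0,"dz":0,"yaw":0}]'
python3 - <<'E'
from h import *
W,cw=grab('wrist','w17');S,cs=grab('side','s17');s=telemetry.state();g=s['ee_pos']+[0,0,11];print(s['force'])
c0=np.array([521.5,281.7])
ps=np.radians(155);x=np.array([np.cos(ps),np.sin(ps),0])
for st in range(40,110,6):
    o=[]
    for e in (-24,-18,-12,-6,0,6,12,18,24):
        u,v=proj(cs,g+(-.32*x+[0,0,-.947])*st+e*np.array([.97,-.24,0])).round().astype(int); o.append('%d/%d'%(S[v,u][0],S[v,u][2]))
    print(st,o)
E
```

```text
time_s: 32.0
ee_pos: [448.5, 315.7, 230.1]
ee_rot: [-179.9, -0.1, 155.0]
force: [0.1, -0.3, 0.1]
gripper_width: 15.5
gripper_force: 12.0
time_s: 32.5
ee_pos: [458.1, 311.1, 197.4]
ee_rot: [-179.9, -0.1, 155.0]
force: [0.5, 0.6, -0.3]
gripper_width: 14.9
gripper_force: 12.0
[-0.05397581  0.40061443 -0.07906424]
40 ['201/75', '190/69', '161/59', '112/42', '197/70', '119/67', '96/80', '66/60', '231/80']
46 ['182/70', '173/62', '145/51', '182/67', '191/69', '204/71', '59/43', '36/8', '222/79']
52 ['175/65', '179/65', '181/66', '182/64', '184/66', '161/60', '48/18', '37/14', '211/73']
58 ['180/64', '177/64', '184/69', '184/68', '188/67', '77/27', '46/18', '163/56', '217/96']
64 ['181/68', '183/69', '185/67', '182/66', '192/66', '56/27', '44/14', '216/116', '238/132']
70 ['180/64', '185/66', '182/62', '188/68', '244/128', '109/58', '42/10', '145/77', '232/128']
76 ['185/66', '182/61', '224/120', '233/140', '238/138', '18/0', '39/3', '214/118', '236/136']
82 ['181/61', '195/79', '230/133', '230/132', '253/148', '39/10', '36/8', '248/141', '253/144']
88 ['226/118', '226/121', '231/123', '213/116', '140/79', '47/14', '44/16', '206/113', '249/140']
94 ['227/125', '235/129', '116/61', '88/47', '75/33', '41/9', '40/12', '229/128', '205/113']
100 ['230/127', '67/30', '176/68', '202/72', '174/61', '45/13', '32/2', '245/144', '240/139']
106 ['234/128', '162/70', '196/68', '201/71', '79/24', '37/14', '164/81', '230/129', '234/137']
```

```bash
python3 -m crank '[{"dx":0.0041,"dy":-0.0019,"dz":-0.0135,"yaw":0},{"dx":0.0041,"dy":-0.0019,"dz":-0.0135,"yaw":0},{"dx":0.0041,"dy":-0.0019,"dz":-0.0135,"yaw":0},{"dx":0.002,"dy":-0.001,"dz":-0.007,"yaw":0},{"dx":0,"dy":0,"dz":0,"yaw":0},{"dx":0,"dy":0,"dz":0,"yaw":0}]' 0 6
```

```text
time_s: 33.35
ee_pos: [470.0, 306.3, 160.9]
ee_rot: [180.0, 0.0, 155.0]
force: [-1.2, -0.8, -1.4]
gripper_width: 16.1
gripper_force: 6.0
```

```bash
python3 -m crank '[{"dx":0.0015,"dy":-0.0007,"dz":-0.005,"yaw":0},{"dx":0.0015,"dy":-0.0007,"dz":-0.005,"yaw":0},{"dx":0,"dy":0,"dz":0,"yaw":0}]' 0 4 && python3 -m crank '[{"dx":0,"dy":0,"dz":0,"yaw":0},{"dx":0,"dy":0,"dz":0,"yaw":0},{"dx":0,"dy":0,"dz":0,"yaw":0}]' 0.35 && python3 -m crank '[{"dx":0,"dy":0,"dz":0,"yaw":0},{"dx":0,"dy":0,"dz":0.01,"yaw":0},{"dx":0,"dy":0,"dz":0.03,"yaw":0},{"dx":0,"dy":0,"dz":0.06,"yaw":0},{"dx":0,"dy":0,"dz":0.06,"yaw":0},{"dx":-0.03,"dy":0,"dz":0.03,"yaw":0},{"dx":-0.03,"dy":0,"dz":0,"yaw":0},{"dx":0,"dy":0,"dz":0,"yaw":0},{"dx":0,"dy":0,"dz":0,"yaw":0},{"dx":0,"dy":0,"dz":0,"yaw":0}]'
cat > m5.py <<'E'
from h import *
W,cw=grab('wrist','w18');S,cs=grab('side','s18');T,ct=grab('top','t18')
a=cv2.imread('pics/s18.png');u,v=proj(cs,np.array([490,297,130.])).astype(int);print(u,v)
# bristle/ferrule: dark & differs from side0 above the disc
b=cv2.imread('pics/s13.png')
# side13: top in place, no brush
d=np.abs(a.astype(int)-b).sum(2)>90; d[:v-90]=0;d[v+70:]=0;d[:,:u-70]=0;d[:,u+70:]=0
m=d.astype(np.uint8)
n,l,st,ce=cv2.connectedComponentsWithStats(m)
for i in np.argsort(-st[1:,4])[:3]+1:
    ys,xs=np.where(l==i); k=np.argmin(ys);k2=np.argmax(ys);print(st[i].tolist(),ce[i].round(1),'top',xs[k],ys[k],'bot',xs[k2],ys[k2])
E
python3 m5.py
```

```text
time_s: 33.72
ee_pos: [473.0, 305.6, 153.8]
ee_rot: [179.9, 0.1, 155.1]
force: [-0.6, 0.3, 3.7]
gripper_width: 15.7
gripper_force: 4.0
time_s: 34.1
ee_pos: [472.2, 305.0, 152.5]
ee_rot: [-180.0, -0.0, 155.0]
force: [0.4, 0.4, -1.1]
gripper_width: 31.8
gripper_force: 0.0
time_s: 35.35
ee_pos: [424.9, 305.1, 304.4]
ee_rot: [-180.0, -0.0, 155.0]
force: [0.1, 0.5, -0.1]
gripper_width: 32.0
gripper_force: 0.0
211 140
[159, 122, 89, 88, 3594] [198.8 168.5] top 191 122 bot 170 209
[141, 50, 75, 85, 2517] [172.3  87.4] top 160 50 bot 155 134
[141, 50, 16, 14, 138] [146.1  57.2] top 141 50 bot 142 63
```

```bash
python3 -m crank '[{"dx":0,"dy":-0.05,"dz":0.02,"yaw":0},{"dx":0,"dy":-0.065,"dz":0,"yaw":0},{"dx":0,"dy":-0.065,"dz":0,"yaw":0},{"dx":0,"dy":-0.065,"dz":0,"yaw":0},{"dx":0,"dy":-0.065,"dz":0,"yaw":0},{"dx":0,"dy":-0.065,"dz":0,"yaw":0},{"dx":0,"dy":-0.065,"dz":0,"yaw":0},{"dx":0,"dy":0,"dz":0,"yaw":0},{"dx":0,"dy":0,"dz":0,"yaw":0}]'
python3 - <<'E'
from h import *
P={}
for n in('side','top'):
    i,c=grab(n,n[0]+'19'); a=cv2.imread(f'pics/{n}0.png').astype(int)[:,:,::-1]
    d=(np.abs(i.astype(int)-a).sum(2)>60)
    u,v=proj(c,np.array([480,300,150.])).astype(int); r=45
    m=(d&(i.max(2)<70)).astype(np.uint8)  # dark bristles / handle
    m2=np.zeros_like(m); m2[v-r:v+r,u-r:u+r]=m[v-r:v+r,u-r:u+r]
    k,l,st,ce=cv2.connectedComponentsWithStats(m2)
    print(n,(u,v),[(st[j].tolist(),ce[j].round(1).tolist()) for j in np.argsort(-st[1:,4])[:5]+1])
    # pale ring check & prediction
    F=np.array([518.,283,11]);D=np.array([-.29,.135,.947])
    for s in (115,130,145,160,170,180,190,200,210): 
        q=proj(c,F+D*s); print(s,q.round(1),[ '%d/%d'%(i[int(round(q[1])),int(round(q[0]))+k][0],i[int(round(q[1])),int(round(q[0]))+k][2]) for k in range(-12,13,3)])
E
```

```text
time_s: 36.62
ee_pos: [424.4, -46.7, 320.7]
ee_rot: [180.0, -0.0, 155.0]
force: [0.5, 0.7, -0.3]
gripper_width: 31.7
gripper_force: 0.0
side (np.int64(207), np.int64(134)) [([162, 89, 60, 87, 3352], [188.5, 129.3]), ([222, 137, 6, 9, 31], [224.3, 141.1]), ([217, 163, 6, 7, 22], [219.8, 166.0]), ([218, 136, 3, 3, 4], [218.8, 137.2]), ([218, 98, 2, 1, 2], [218.5, 98.0])]
115 [210.3 142.6] ['64/28', '28/24', '14/15', '15/17', '155/61', '185/71', '121/55', '224/126', '65/35']
130 [208.4 138.8] ['88/29', '29/32', '26/26', '25/23', '228/127', '234/137', '230/128', '249/143', '53/25']
145 [206.5 134.9] ['16/14', '73/24', '33/40', '61/51', '35/36', '229/120', '231/130', '236/131', '108/64']
160 [204.6 131. ] ['53/58', '36/37', '5/11', '34/36', '23/19', '61/52', '76/26', '39/18', '199/68']
170 [203.3 128.4] ['32/35', '61/64', '29/31', '15/14', '58/30', '127/45', '52/51', '130/44', '11/14']
180 [202.  125.7] ['46/48', '33/36', '55/59', '34/33', '19/12', '13/19', '98/38', '89/34', '12/14']
190 [200.7 123. ] ['42/47', '33/33', '61/63', '41/44', '31/32', '21/11', '25/28', '72/65', '53/46']
200 [1
[... 685 characters left out ...]
, '184/85', '79/55', '43/7', '182/70', '184/86', '185/87']
160 [161.9 223.4] ['166/34', '167/35', '183/94', '184/87', '113/71', '80/62', '154/54', '144/61', '182/84']
170 [160.8 224.3] ['166/34', '166/34', '170/51', '183/86', '89/60', '77/60', '125/50', '134/58', '133/57']
180 [159.6 225.2] ['167/34', '166/32', '166/35', '169/67', '60/30', '75/58', '154/73', '132/56', '134/56']
190 [158.4 226.1] ['168/35', '168/34', '167/34', '166/33', '77/20', '36/8', '103/62', '184/84', '138/60']
200 [157.3 227. ] ['169/34', '170/35', '169/35', '169/35', '57/12', '38/10', '120/62', '184/87', '184/87']
210 [156.1 228. ] ['171/36', '170/35', '171/36', '170/34', '68/15', '43/11', '107/32', '184/84', '184/87']
```

```bash
python3 -m crank '[{"dx":-0.03,"dy":-0.05,"dz":0,"yaw":-1},{"dx":-0.03,"dy":-0.055,"dz":0,"yaw":-1},{"dx":-0.03,"dy":-0.055,"dz":0,"yaw":-1},{"dx":-0.03,"dy":-0.055,"dz":0,"yaw":-1},{"dx":-0.03,"dy":-0.055,"dz":0,"yaw":-1},{"dx":-0.006,"dy":-0.046,"dz":0,"yaw":-1},{"dx":0,"dy":0,"dz":0,"yaw":0}]'
python3 - <<'E'
from h import *
i,c=grab('side','s20'); a=cv2.imread('pics/side0.png').astype(int)[:,:,::-1]; t=eyes.calibration('top')
d=(np.abs(i.astype(int)-a).sum(2)>60)&(i.max(2)<75); m=np.zeros(d.shape,np.uint8); m[85:185,150:260]=d[85:185,150:260]
k,l,st,ce=cv2.connectedComponentsWithStats(m)
for j in np.argsort(-st[1:,4])[:4]+1:
    print(st[j].tolist(),ce[j].round(1)); p,e=tri([ray(c,*ce[j]),ray(t,159.3,227.6)]); print('  bristles',p.round(1),np.round(e,1))
    p,e=tri([ray(c,*ce[j]),ray(t,168.7,219.5)]); print('  handle',p.round(1),np.round(e,1))
# top disc: studs seen? hole centres on z=113 in the top view
print('disc holes px',[proj(t,np.r_[np.array([521.5,281.7])+40*np.array([np.cos(np.radians(q)),np.sin(np.radians(q))]),113]).round(1).tolist() for q in(35,155,275)])
E
```

```text
time_s: 37.6
ee_pos: [299.9, -300.6, 320.5]
ee_rot: [180.0, -0.0, 125.0]
force: [0.2, 0.6, 0.1]
gripper_width: 31.6
gripper_force: 0.0
[195, 122, 8, 11, 50] [198.7 126.6]
  bristles [457.  309.  178.7] [1.5 1.5]
  handle [468.  275.2 201.4] [14. 14.]
[222, 137, 6, 9, 32] [224.2 141.1]
  bristles [495.9 321.2 105.4] [36.4 36.4]
  handle [506.4 288.4 127.2] [21.9 21.9]
[217, 163, 6, 7, 23] [219.8 165.9]
  bristles [487.9 354.7 -28.1] [25.8 25.8]
  handle [499.5 316.7   2.2] [10.4 10.4]
[205, 141, 6, 6, 21] [207.8 143.4]
  bristles [469.2 327.6  96.9] [9.2 9.2]
  handle [480.5 292.  122.7] [4.4 4.4]
disc holes px [[165.3, 198.3], [167.2, 219.5], [184.7, 206.8]]
```

```bash
python3 -c "
from workcell import ticket
print(ticket.job_done())"
```

```text
the job is handed in; nothing more can be done
None
```

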